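# Let the steel ball out of the magnet-lab dispenser and ease its lid shut

## Robot

A 6-joint arm with a two-finger parallel gripper is mounted at the origin on the work surface. World frame = base frame: x ahead of the robot, y to its left, z up, the work surface at z = 0. Lengths are in m, angles in degrees, forces in N, time in s.
With the tool pointing down it reaches from about 0.4 to 0.825 m from the base axis. Payload 7 kg.
Tool frame: the origin (TCP) lies at the centre of the arm's flange, where the gripper is bolted on; the fingertips stand 178 mm ahead of it and the grasp point (between the pads) lies 159 mm ahead of it; x points along the fingers, y is the direction in which the jaws open and shut, and the axes are right-handed (so a half turn about x gives the same grasp; the last joint's range is limited). The gripper opens to 88 mm and grips with 3 to 60 N. Pads are 19 mm wide; open, the fingers measure 130 mm over their backs; the gripper's body (78 mm by 193 mm) begins 47 mm behind the grasp point.
Start: joints at [-54.139, 20.546, 0.682, 0, -70.136, -16.507], TCP at [0.224, -0.637, 0.405] pointing down, gripper open.
Joint ranges: [-176.03, 176.03], [-82.01, 121.73], [-58.28, 71.71], [-173.87, 95.51], [-174.79, -0.11], [-173.66, 173.66]. Speed limits (degrees/s): [136.94, 136.94, 172.46, 180, 180, 180].

## Interface

Orientations are given as [roll, pitch, yaw] about the fixed x, y, z axes, in that order (R = Rz(yaw) Ry(pitch) Rx(roll)).
In Python, from plant import ctrl gives the robot as it stands. The module is installed in compiled form; this text tells all that it offers.
- The arm moves only by the shell command python3 -m inch 'ROWS'. ROWS is JSON, one flat list of numbers, 7 for each row, row after row: the shift along the tool's x, y, z in m, then the turn, a rotation vector about the tool's x, y, z in degrees, then the finger opening in m, from 0 to 0.0876. In form: [dx, dy, dz, rx, ry, rz, hand, dx, dy, dz, rx, ry, rz, hand, ...]. A call has 1 to 20 rows; each row shifts and turns the pose as measured when the row begins, along the tool's axes as they then stand; what a row does not reach is not made up. A row lasts 1/8 s, in which the tool goes at most 62.5 mm and 10.7 degrees, less where a joint would pass 70% of its speed; a pose out of reach is approached as far as the arm can. A call with a gripper value outside its range is refused whole. The fingers move at their own pace and stop on an object; the grip force is fixed at half the most. Time passes only in rows, so rows that do not move let the fingers close. It gives the time, the measured TCP pose, the force and the opening at its end, in the units of the state.
- ctrl.get_obs(): the state, without advancing time (a new reading comes with each control period).
- ctrl.snapshot(name): name is "scene" or "top" or "wrist"; returns a dict with "color" (480x640x3 uint8, red, green, blue), "depth" (480x640 float32, m along the optical axis (not along the pixel's ray), 0 where there is no reading), "K" (3x3 intrinsics, pixels), "position" and "attitude" of the camera in the world; the wrist camera has in their place "hand_eye" (4x4, takes a point from camera to tool coordinates, whose origin is the TCP and whose axes are the tool frame's). Camera axes: x right, y up, looking along -z (the intrinsics and any distortion apply to the point x, -y, -z); pixel columns grow to the right and rows downward; lengths in m; the calibration is good to about 2 mm. A picture is of the moment at which its call begins: read the wrist's pose just before it.
- ctrl.close_job(): hands the job in, once; it reports no verdict.
The state is a dict: "clock": time; "joint_pos": joint angles; "qvel": joint speeds; "tau": joint torques, N m; "tool_pos": TCP position; "orientation": TCP orientation; "force": force on the tool from outside, world axes, zero at the start; "moment": the same for the moment, N m; "opening": finger opening in m.
Only numpy, scipy, OpenCV 4.12 (cv2) and the standard library are available. Lean on these libraries where they do the work, as an engineer would, in place of code of your own. Each camera call takes 0.05 s, during which the arm holds its last target.

## Task

Release the steel ball from the wooden ball dispenser: press the orange lever pad right down so that the lid lifts fully, and keep it down until the ball has rolled out into the yellow tray. Then let the lever up slowly, with your fingertips following it all the way, so that the lid closes without slamming, and take your hand away. Work the lid by its lever only, do not touch the lid or the ball, and leave the bolt, the acrylic cube and the horseshoe magnet where they are.

Things in the scene. Friction and masses are not known exactly. Their poses are not given: they have to be found in the camera images.
- dispenser: Fixed wooden box 150 x 160 x 102 mm (x, y, z; top of the shut lid 114 mm); origin at the centre of its underside, x away from the lever pad (roughly away from the robot), y to its left, z up. A yellow open channel (the tray; 30 mm wide inside, side walls 14 mm above its floor, end wall up to 71 mm) sticks out of its left side to y = 178 mm at x = -30 mm. A steel bar on its right side carries the lever pad.
- lever (a joint): Lever angle, rad: 0 at rest (pad up), 0.30 pressed down onto its stop. Pivot at (0, -90, 75) mm in the dispenser's frame, axis along its y; the pad lies 160 mm from it towards -x and goes down 48 mm (sideways under 4 mm). Pressing the pad's centre takes 3 to 7 N; no latch: the lid's weight brings it back up. Lid angle = 2.5 x lever angle.
- pad (a point): Centre of the top face of the orange lever pad, 50 x 60 x 8 mm (x, y, z), whose nearest edge is 57 mm in front of the lid. At rest it is 107 mm above the shelf, outer end tilted up 0.15 rad; pressed down 59 mm, tilted 0.15 rad the other way. The point moves with the lever.
- lid (a joint): Angle of the lid in rad: 0 = shut, 0.75 = fully lifted. Hinged on the far (+x) top edge of the box, its near edge rises. Undamped: it falls shut fast if the lever is let go. The gate flap on its left side holds the ball back and lets it out once the lid is up by about 0.4.
- lid_edge (a point): Middle of the near top edge of the clear lid with red frame, 146 x 162 x 9 mm; a red gate flap hangs 43 mm down on its left side. The hinge line lies 70 mm beyond the dispenser's centre, 105 mm above the shelf. The lid is not to be touched.
- ball_center (a point): Centre of the dark steel ball, 25 mm in diameter. It starts inside the box behind the gate flap at (-30, 64, 74) mm in the dispenser's frame; it rolls by itself down the sloping channel into the tray, in about 1 s.
- tray (a point): Floor of the yellow tray at the place where the ball comes to rest: (-30, 160, 51) mm in the dispenser's frame; the ball's centre then stands about 13 mm above it.
- bolt: Galvanised iron bolt standing on its hexagonal head: head 25 mm across, 10 mm thick; shank 16 mm, total height 80 mm. Origin at the centre of its underside. Loose bystander.
- cube: Clear acrylic cube, 50 mm, with a small steel sphere inside. Origin at the centre of its underside. Loose bystander.
- horseshoe: Blue enamel horseshoe magnet lying flat, about 75 x 65 x 14 mm, with bare steel poles towards its -x. Origin on the shelf between its arms. Loose bystander.
- rack: Fixed varnished wooden rack 215 x 60 x 91 mm (x, y, z) with six upright colour-banded bar magnets; origin at the centre of its underside. It stands to the right (-y) of the dispenser.

How it is judged (in metres and radians):
On the way, in this order (a step that is already met when the one before it is completed fails the run):
1. the lid is fully lifted (0.66 rad or more) while the ball lies in the tray (value of joint lid above 0.66 rad and y of ball_center in the frame of dispenser between 0.125 and 0.175 m and x of ball_center in the frame of dispenser between -0.05 and -0.01 m and z of ball_center in the frame of dispenser between 0.05 and 0.09 m), for 0.2 s.
2. the lid is shut again with the ball still in the tray (value of joint lid below 0.03 rad and y of ball_center in the frame of dispenser between 0.125 and 0.175 m and x of ball_center in the frame of dispenser between -0.05 and -0.01 m and z of ball_center in the frame of dispenser between 0.05 and 0.09 m), for 0.2 s.
At the end, for the whole second after the job is handed in: The lid is shut (under 0.03 rad) and the lever is up (under 0.02 rad), the ball lies at rest in the yellow tray (its centre 125 to 175 mm left of the dispenser's centre, within the channel), and bolt, cube and horseshoe stand upright within 15 mm of where they were (all of step 2 and value of joint lever below 0.02 rad and linear speed of ball below 0.05 m/s and distance of each of bolt, cube, horseshoe from where it was at the start of the episode below 0.015 m and angle between each of bolt, cube, horseshoe's own z axis and vertical below 0.2 rad); the robot touches nothing.
It fails at once if the lid slams: it falls faster than 1.5 rad/s while less than 0.5 rad open (value of joint lid below 0.5 rad and velocity of joint lid below -1.5 rad/s).
It fails at once if the robot touches the lid (contact force between any of the fingers, the arm and lid above 1 N).
It fails at once if the robot touches the ball (contact force between any of the fingers, the arm and ball above 0.5 N).
It fails at once if a bystander is moved by more than 15 mm, lifted or tipped (distance of any of bolt, cube, horseshoe from where it was at the start of the episode above 0.015 m or angle between any of bolt, cube, horseshoe's own z axis and vertical above 0.2 rad).
It also fails if it takes over 38 s, if anything falls off the work surface, if the arm or the gripper's body presses on something with over 40 N, if the wrist force passes 120 N, or if a joint passes its speed limit or range.

## Working session

There is one attempt and no reset: what is moved stays moved. The work goes in short steps, Python scripts to look and compute and a shell command to move; the robot and the scene stay as the last step left them, time stands still between calls to the robot, and variables do not carry over. Pictures are saved under pics/ and viewed, and the job is handed in when it is done.

```bash
mkdir -p pics; python3 - <<'E'
from plant import ctrl
import cv2,numpy as np
print(ctrl.get_obs())
for n in("scene","top"):
    s=ctrl.snapshot(n); cv2.imwrite(f"pics/{n}0.png",s["color"][:,:,::-1]); np.savez(f"{n}0.npz",**s)
    print(n,s["K"],s["position"],s["attitude"],(s["depth"]>0).mean(),[k for k in s])
E
```

```text
{'clock': 0.0, 'joint_pos': array([-5.41381598e+01,  2.05907531e+01,  6.33909983e-01, -2.15879495e-02,
       -7.01351765e+01, -1.65069098e+01]), 'qvel': array([ 0.07394615,  0.02794278,  0.05781007,  0.00081312, -0.0010582 ,
        0.01899433]), 'tau': array([ 2.95079924e-03, -5.82727003e+01,  2.93050271e+01,  6.99695706e+00,
        6.76034237e-03, -1.33993481e-04]), 'tool_pos': array([ 0.22364571, -0.63666428,  0.40372656]), 'orientation': array([ 94.07158145,  89.90576838, 113.41915995]), 'force': array([ 0.47988255,  0.2097019 , -0.00989484]), 'moment': array([-0.00401512, -0.01071746, -0.0039247 ]), 'opening': 0.08763857433635762}
scene [[446.50692282   0.         311.86649862]
 [  0.         446.50692282 244.04302773]
 [  0.           0.           1.        ]] [0.92987289 0.45480237 0.54801304] [ 50.4288835   -0.2438294  140.70782929] 0.9959700520833333 ['color', 'depth', 'K', 'position', 'attitude']
top [[533.5383737    0.         317.46223928]
 [  0.         533.5383737  235.01187625]
 [  0.           0.           1.        ]] [0.44321022 0.02353365 0.94671802] [  8.04920043  -0.51613401 -89.78974551] 0.9962239583333333 ['color', 'depth', 'K', 'position', 'attitude']
```

View pics/scene0.png

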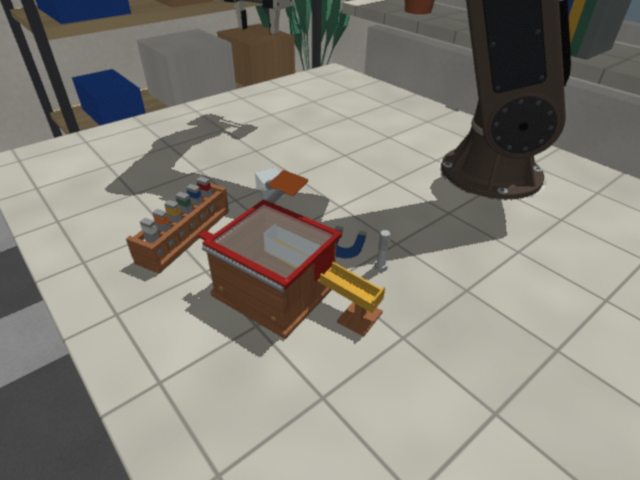

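View pics/top0.png

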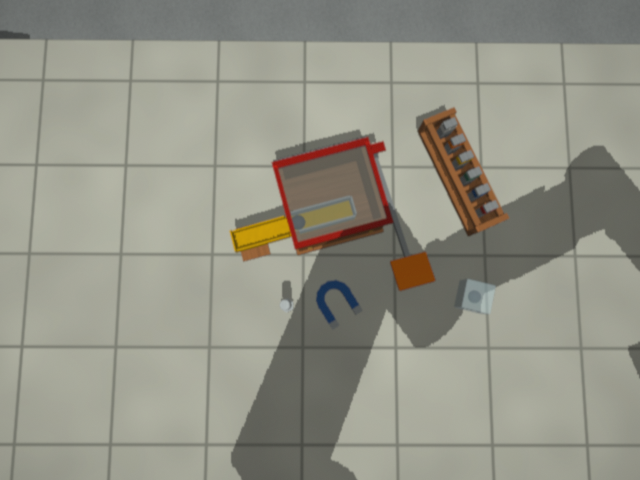

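The top view shows the orange pad at about (413,271), the cube at (476,296), the horseshoe at (337,300), the bolt at (285,303), the lid at (333,195) and the tray at (262,234). Next I'll turn these pixels into positions.

```bash
cat > h.py <<'E'
import numpy as np,cv2
from scipy.spatial.transform import Rotation as Ro
def cam(s):
    return Ro.from_euler('xyz',s["attitude"],degrees=True).as_matrix(),np.array(s["position"])
def cloud(s):
    R,p=cam(s);K=s["K"];d=s["depth"].astype(float)
    v,u=np.mgrid[:480,:640]
    P=np.stack([(u-K[0,2])/K[0,0]*d,-(v-K[1,2])/K[1,1]*d,-d],-1)
    return P@R.T+p
def ray(s,u,v,z):
    R,p=cam(s);K=s["K"];d=R@np.array([(u-K[0,2])/K[0,0],-(v-K[1,2])/K[1,1],-1]);return p+d*(z-p[2])/d[2]
E
python3 - <<'E'
from h import *
np.set_printoptions(precision=4,suppress=True)
for n in("top","scene"):
    s=dict(np.load(n+"0.npz"));C=cloud(s)
    hsv=cv2.cvtColor(s["color"],cv2.COLOR_RGB2HSV);H,S,V=hsv[...,0],hsv[...,1],hsv[...,2]
    masks={'orange':(H>=7)&(H<=14)&(S>200)&(V>90),'red':((H<=4)|(H>=176))&(S>190)&(V>80),'blue':(H>100)&(H<125)&(S>140)&(V>40),'yellow':(H>=18)&(H<=28)&(S>200)&(V>120)}
    for k,m in masks.items():
        nb,lab,st,ce=cv2.connectedComponentsWithStats(m.astype(np.uint8))
        for i in range(1,nb):
            if st[i,4]<60: continue
            q=C[lab==i]; 
            (cx,cy),wh,a=cv2.minAreaRect(np.argwhere(lab==i)[:,::-1].astype(np.float32))
            print(n,k,st[i],'px',(round(cx,1),round(cy,1)),np.round(wh,1),round(a,1),'mean',q.mean(0),'z',np.percentile(q[:,2],[5,50,95]))
            if k=='orange': 
                g=q[q[:,2]>.08]
                if len(g)>50:
                    r=cv2.minAreaRect((g[:,:2]*1000).astype(np.float32));print('  PADxy',r)
                    U,D,Vt=np.linalg.svd(g-g.mean(0));print('  normal',Vt[2],g.mean(0))
            if k=='red' : 
                g=q[q[:,2]>.095]
                if len(g)>50: print('  LIDxy',cv2.minAreaRect((g[:,:2]*1000).astype(np.float32)))
            if k=='yellow':
                print('  Y',cv2.minAreaRect((q[:,:2]*1000).astype(np.float32)))
s=dict(np.load("top0.npz"));C=cloud(s)
print('cube',ray(s,476,296,.05),C[296,476],C[303,488])
E
```

```text
top orange [ 391  253   43   37 1046] px (412.2, 270.8) [29.2 36.8] 74.6 mean [ 0.5055 -0.1326  0.1095] z [0.1024 0.1063 0.1102]
  PADxy ((487.4706115722656, -66.43533325195312), (45.96147918701172, 197.0395965576172), 15.48421573638916)
  normal [-0.9779 -0.2036 -0.0475] [ 0.5055 -0.1326  0.1095]
top red [ 273  139  119  109 1574] px (337.4, 191.6) [ 89.4 111.2] 75.3 mean [ 0.6372 -0.0086  0.1153] z [0.1102 0.1133 0.1158]
  LIDxy ((585.1342163085938, -29.676010131835938), (245.73193359375, 180.54710388183594), 15.291789054870605)
top blue [317 281  40  41 485] px (334.0, 298.4) [34.1 33.7] 58.0 mean [ 0.4663 -0.0122  0.0154] z [0.0106 0.0135 0.0162]
top yellow [ 231  217   60   34 1196] px (260.4, 233.8) [22.1 57.5] 74.5 mean [0.57   0.1107 0.0651] z [0.0492 0.0557 0.0701]
  Y ((513.8771362304688, 94.07133483886719), (175.7030792236328, 94.8995132446289), 16.573528289794922)
scene red [ 199  208  142   78 1178] px (268.4, 236.1) [125.   72.5] 27.5 mean [0.6563 0.019  0.1141] z [0.1093 0.1124 0.1137]
  LIDxy ((716.317138671875, 204.2279815673828), (623.0447998046875, 213.0472869873047), 68.4381103515625)
scene blue [  36    0   94   23 1614] px (82.5, 11.0) [22. 93.] 90.0 mean [ 0.4853 -1.269   0.2078] z [0.182  0.2061 0.2349]
scene blue [  73   70   72   54 2635] px (108.7, 95.0) [51.4 61. ] 75.4 mean [ 0.4708 -1.3272 -0.1041] z [-0.1681 -0.0918 -0.0747]
scene blue [337 235  28  23 285] px (351.5, 247.5) [15.7 32.6] 63.4 mean [0.471  0.0121 0.0145] z [0.0037 0.0118 0.014 ]
cube [ 0.4682 -0.25    0.05  ] [ 0.4682 -0.2499  0.0503] [ 0.4567 -0.2699  0.0493]
```

```bash
python3 - <<'E'
from h import *
np.set_printoptions(precision=4,suppress=True)
s=dict(np.load("top0.npz"));C=cloud(s)
pad=ray(s,412.2,270.8,.107);print('pad ray',pad, 'depth med',np.median(C[262:280,403:422].reshape(-1,3),0))
hsv=cv2.cvtColor(s["color"],cv2.COLOR_RGB2HSV);H,S,V=[hsv[...,i] for i in range(3)]
m=((H>=7)&(H<=14)&(S>200)&(V>90)).astype(np.uint8); m[:253]=0;m[291:]=0;m[:,:388]=0;m[:,437:]=0
pts=np.argwhere(m)[:,::-1].astype(np.float32)
b=cv2.boxPoints(cv2.minAreaRect(pts)); W=np.array([ray(s,*p,.107) for p in b]);print('pad corners',W, np.linalg.norm(W-np.roll(W,1,0),axis=1))
# lid corners
m=(((H<=4)|(H>=176))&(S>190)&(V>80)).astype(np.uint8); m[:,384-3:]=m[:,381:]*0
pts=np.argwhere(m)[:,::-1].astype(np.float32);
hull=cv2.convexHull(pts);print(hull[:,0].tolist())
g=C[262:280,403:422].reshape(-1,3);g=g[abs(g[:,2]-.107)<.015]
A=np.c_[g[:,:2],np.ones(len(g))];print('plane',np.linalg.lstsq(A,g[:,2],rcond=None)[0])
for nm,(u,v) in dict(FL=(274,163),FR=(370,140),NL=(297,249),NR=(391,220)).items(): print(nm,ray(s,u,v,.114),C[v,u])
E
python3 - <<'E'
import cv2
a=cv2.imread('pics/top0.png')[120:330,220:520]
cv2.imwrite('pics/crop0.png',cv2.resize(a,(780,546),interpolation=cv2.INTER_CUBIC))
E
```

```text
pad ray [ 0.5057 -0.1332  0.107 ] depth med [ 0.5062 -0.1331  0.1061]
pad corners [[ 0.5201 -0.0994  0.107 ]
 [ 0.5359 -0.1559  0.107 ]
 [ 0.4915 -0.167   0.107 ]
 [ 0.4759 -0.1109  0.107 ]] [0.0457 0.0587 0.0458 0.0582]
[[380.0, 224.0], [378.0, 225.0], [375.0, 226.0], [336.0, 238.0], [329.0, 240.0], [302.0, 247.0], [296.0, 247.0], [295.0, 246.0], [286.0, 214.0], [273.0, 165.0], [273.0, 163.0], [274.0, 162.0], [293.0, 157.0], [358.0, 140.0], [362.0, 139.0], [367.0, 139.0], [380.0, 143.0]]
plane [-0.1489 -0.0424  0.1758]
FL [0.6774 0.0867 0.114 ] [0.6776 0.0867 0.1134]
FR [ 0.7167 -0.068   0.114 ] [ 0.7537 -0.0804  0.0015]
NL [0.5387 0.0485 0.114 ] [0.5394 0.0487 0.1078]
NR [ 0.5856 -0.1     0.114 ] [ 0.5856 -0.0999  0.1143]
```

View pics/crop0.png

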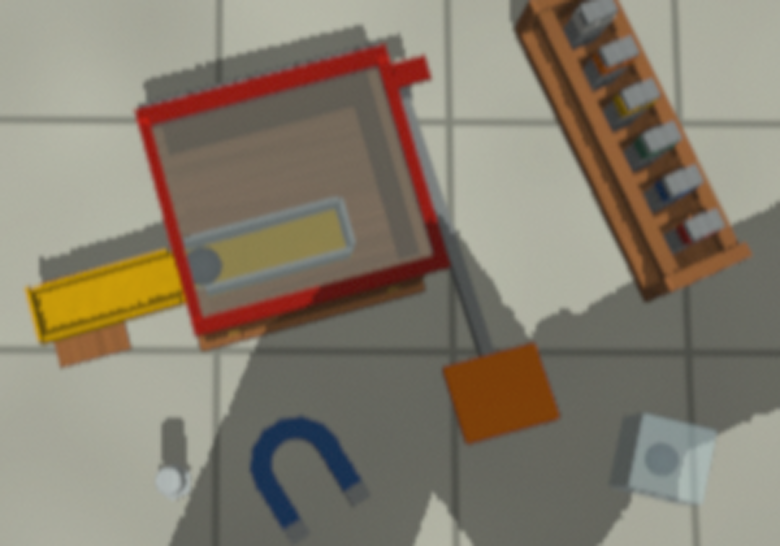

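```bash
cat >> h.py <<'E'
def plan(o,tgt,yawjaw):
    R=Ro.from_euler('xyz',o["orientation"],degrees=True).as_matrix()
    d=R.T@(np.array(tgt)-o["tool_pos"])
    yd=np.array([np.cos(np.radians(yawjaw)),np.sin(np.radians(yawjaw)),0])
    best=None
    for s in(1,-1):
        y=s*yd;x=np.array([0,0,-1.]);T=np.c_[x,y,np.cross(x,y)]
        rv=np.degrees(Ro.from_matrix(R.T@T).as_rotvec())
        if best is None or np.linalg.norm(rv)<np.linalg.norm(best):best=rv
    print('pos',o["tool_pos"],'F',o["force"],'t',o["clock"],'q',o["joint_pos"],'\n tool shift mm',d*1000,'rotvec',best)
E
python3 - <<'E'
from h import *
from plant import ctrl
np.set_printoptions(precision=2,suppress=True)
o=ctrl.get_obs()
print(Ro.from_euler('xyz',o["orientation"],degrees=True).as_matrix())
plan(o,[.506,-.133,.33],105.3)
E
```

```text
[[-0.   -0.33  0.94]
 [ 0.    0.94  0.33]
 [-1.    0.   -0.  ]]
pos [ 0.22 -0.64  0.4 ] F [ 0.4  -1.19 -0.26] t 0.1 q [-54.14  20.59   0.64  -0.02 -70.14 -16.51] 
 tool shift mm [ 74.32 381.58 433.28] rotvec [ 4.05 -0.01 -0.09]
```

```bash
python3 -m inch '[0.003,0.016,0.018,0,0,0,0, 0.003,0.032,0.036,0,0,0,0, 0.003,0.032,0.036,0,0,0,0, 0.003,0.032,0.036,0,0,0,0, 0.003,0.032,0.036,0,0,0,0, 0.003,0.032,0.036,0,0,0,0, 0.003,0.032,0.036,0,0,0,0, 0.003,0.032,0.036,0,0,0,0, 0.003,0.032,0.036,0,0,0,0, 0.003,0.032,0.036,0,0,0,0, 0.003,0.032,0.036,0,0,0,0, 0.003,0.016,0.018,0,0,0,0]'; python3 - <<'E'
from h import *
from plant import ctrl
np.set_printoptions(precision=2,suppress=True)
plan(ctrl.get_obs(),[.506,-.133,.33],105.3)
E
```

```text
clock: 1.6
tool_pos: [0.4865, -0.1599, 0.3634]
orientation: [110.1, 89.5, 129.2]
force: [-0.4, 0.1, 0.2]
opening: 0.0003
pos [ 0.49 -0.16  0.36] F [-0.4   0.1   0.21] t 1.6 q [  3.64   7.18 -22.72  -0.43 -60.37 -74.32] 
 tool shift mm [33.44 18.81 27.3 ] rotvec [ 3.81 -0.17 -0.43]
```

```bash
python3 -m inch '[0.011,0.009,0.014,2,0,-0.2,0, 0.011,0.009,0.013,2,0,-0.2,0, 0.01,0,0,0,0,0,0, 0,0,0,0,0,0,0]'; python3 - <<'E'
from h import *
from plant import ctrl
np.set_printoptions(precision=2,suppress=True)
plan(ctrl.get_obs(),[.506,-.133,.288],105.3)
for n in ("top","scene"):
    s=ctrl.snapshot(n);cv2.imwrite(f"pics/{n}1.png",s["color"][:,:,::-1])
a=cv2.imread('pics/top1.png')[120:360,240:560];b=cv2.imread('pics/scene1.png')[100:340,180:500]
cv2.imwrite('pics/m1.png',cv2.resize(np.hstack([a,b]),(800,300)))
E
```

```text
clock: 2.1
tool_pos: [0.5071, -0.1315, 0.3293]
orientation: [168.1, 89.7, -176.7]
force: [-0.7, 0.2, 0.7]
opening: 0.0004
pos [ 0.51 -0.13  0.33] F [-0.67  0.18  0.74] t 2.1 q [  6.93  10.14 -24.23  -0.02 -55.93 -81.69] 
 tool shift mm [41.32 -1.21 -1.24] rotvec [-0.07 -0.29 -0.06]
```

View pics/m1.png

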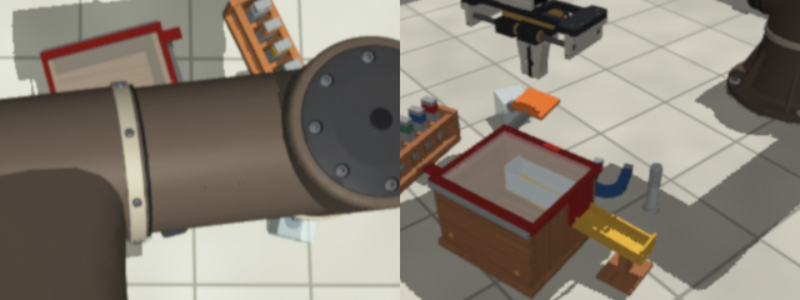

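The scene picture shows the closed fingertips at about (535,70) above the orange pad at (535,103). The gripper's long axis runs parallel to the lid's near edge and is clear of it. Next is the descent to just above the pad.

```bash
python3 -m inch '[0.012,-0.001,-0.001,0,0,0,0, 0.012,0,0,0,0,0,0, 0.01,0,0,0,0,0,0, 0.003,0,0,0,0,0,0]'; python3 -m inch '[0.002,0,0,0,0,0,0, 0.002,0,0,0,0,0,0]'; python3 - <<'E'
from h import *
from plant import ctrl
np.set_printoptions(precision=4,suppress=True)
plan(ctrl.get_obs(),[.506,-.133,.288],105.3)
s=ctrl.snapshot("scene");cv2.imwrite('pics/s2.png',cv2.resize(s["color"][100:340,180:500,::-1],(800,600)))
E
```

```text
clock: 2.7
tool_pos: [0.506, -0.1341, 0.2914]
orientation: [170.0, 89.9, -174.8]
force: [-0.2, 0.4, -0.2]
opening: 0.0002
clock: 2.95
tool_pos: [0.5061, -0.1341, 0.2872]
orientation: [173.1, 89.9, -171.8]
force: [0.1, -0.2, 0.2]
opening: 0.0006
pos [ 0.5061 -0.1341  0.2872] F [ 0.1034 -0.2315  0.1959] t 2.95 q [  6.6463  12.7639 -27.3099   0.0048 -50.0605 -81.5179] 
 tool shift mm [-0.848   1.1305  0.1634] rotvec [-0.1685 -0.1334 -0.0164]
```

View pics/s2.png

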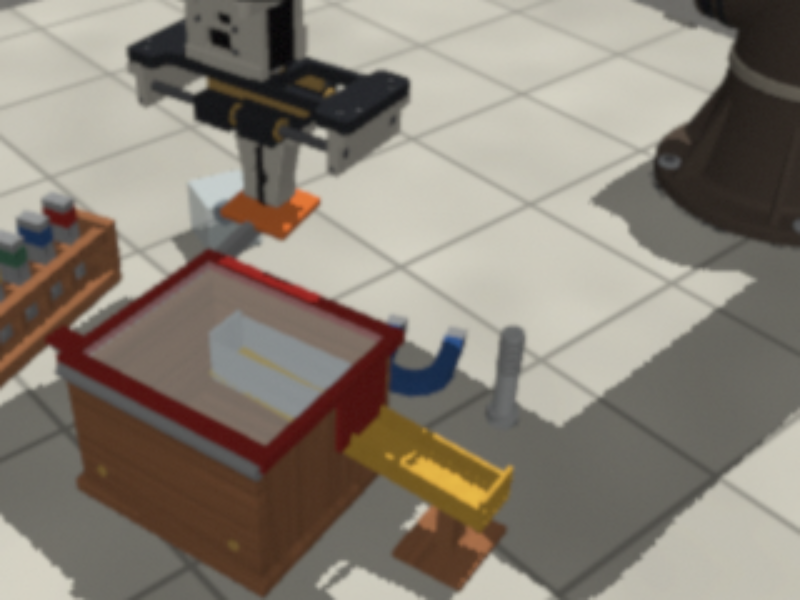

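The fingertips sit on the middle of the pad, at about (268,205). I'll press in small rows.

```bash
python3 -m inch '[0.004,0.001,0,0,0,0,0, 0.004,0,0,0,0,0,0, 0.004,0,0,0,0,0,0, 0.004,0,0,0,0,0,0]';  python3 -m inch '[0.005,0,0,0,0,0,0, 0.005,0,0,0,0,0,0, 0.005,0,0,0,0,0,0, 0.005,0,0,0,0,0,0]'; python3 - <<'E'
from h import *
from plant import ctrl
np.set_printoptions(precision=4,suppress=True)
plan(ctrl.get_obs(),[.506,-.133,.238],105.3)
E
```

```text
clock: 3.5
tool_pos: [0.5055, -0.1334, 0.2711]
orientation: [-170.0, 89.9, -154.9]
force: [-2.9, -1.2, 3.1]
opening: 0.0005
clock: 4.0
tool_pos: [0.5053, -0.1335, 0.2494]
orientation: [-175.5, 89.8, -160.3]
force: [-0.8, -0.5, 2.8]
opening: 0.0005
pos [ 0.5053 -0.1335  0.2494] F [-0.7877 -0.501   2.8137] t 4.0 q [  6.7501  15.4556 -29.8267   0.0545 -44.8853 -81.6442] 
 tool shift mm [11.404   0.2631  0.8794] rotvec [-0.1554 -0.1715  0.0134]
```

```bash
python3 -m inch '[0.004,0,0,0,0,0,0, 0.004,0,0,0,0,0,0]';  python3 -m inch '[0.002,0,0,0,0,0,0, 0.002,0,0,0,0,0,0]'; python3 -m inch '[0.002,0,0,0,0,0,0]'; python3 - <<'E'
from h import *
from plant import ctrl
np.set_printoptions(precision=4,suppress=True)
plan(ctrl.get_obs(),[.506,-.133,.238],105.3)
s=ctrl.snapshot("scene");cv2.imwrite('pics/s3.png',cv2.resize(s["color"][100:340,180:500,::-1],(800,600)))
E
```

```text
clock: 4.25
tool_pos: [0.5055, -0.1334, 0.2408]
orientation: [-173.5, 89.9, -158.3]
force: [-1.0, -0.2, 2.5]
opening: 0.0004
clock: 4.5
tool_pos: [0.5059, -0.1334, 0.2377]
orientation: [-154.1, 89.9, -138.9]
force: [-11.0, 3.8, 32.6]
opening: 0.0006
clock: 4.62
tool_pos: [0.5059, -0.1333, 0.2377]
orientation: [-139.4, 89.9, -124.2]
force: [-12.0, 4.3, 31.9]
opening: 0.0001
pos [ 0.5059 -0.1333  0.2377] F [-11.976    4.3409  31.8587] t 4.625 q [  6.7864  16.4018 -30.5178   0.1484 -43.1687 -81.6403] 
 tool shift mm [-0.2951  0.2655  0.199 ] rotvec [-0.0455 -0.1022  0.0874]
```

View pics/s3.png

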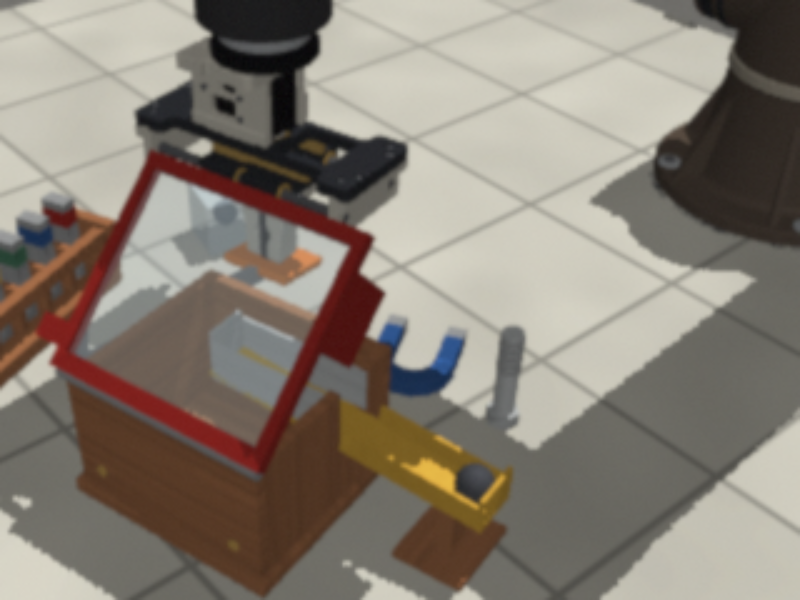

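The lever is on its stop at about 32 N. The lid is fully up and the ball is at the tray's end (475,482). I'll ease the force and hold until the ball settles.

```bash
python3 -m inch '[0.001,0,0,0,0,0,0, 0.001,0,0,0,0,0,0, 0.0007,0,0,0,0,0,0, 0.0007,0,0,0,0,0,0, 0.0007,0,0,0,0,0,0, 0.0007,0,0,0,0,0,0, 0.0007,0,0,0,0,0,0, 0.0007,0,0,0,0,0,0]'; python3 - <<'E'
from h import *
from plant import ctrl
np.set_printoptions(precision=4,suppress=True)
plan(ctrl.get_obs(),[.506,-.133,.2885],105.3)
s=ctrl.snapshot("scene");C=cloud(s)
c=s["color"].astype(int);u,v=180+475*.4,100+482*.4
print(u,v,C[int(v)-2:int(v)+3,int(u)-2:int(u)+3].reshape(-1,3).mean(0))
b=np.median(C[int(v)-2:int(v)+3,int(u)-2:int(u)+3].reshape(-1,3),0)
y=np.radians(15.3);R=np.array([[np.cos(y),-np.sin(y)],[np.sin(y),np.cos(y)]])
d=np.array([.506,-.133])-R@np.array([-.158,-.09]);print('disp',d,'ball surf in disp',R.T@(b[:2]-d),b[2])
cv2.imwrite('pics/s4.png',cv2.resize(s["color"][100:340,180:500,::-1],(800,600)))
E
```

```text
clock: 5.68
tool_pos: [0.5051, -0.1331, 0.2382]
orientation: [-66.8, 89.8, -51.4]
force: [-4.2, 1.4, 11.0]
opening: 0.0006
pos [ 0.5051 -0.1331  0.2382] F [-4.2333  1.3658 10.9675] t 5.675 q [  6.847   16.2367 -30.7212   0.2466 -42.9383 -81.6331] 
 tool shift mm [-50.2924  -0.2896   0.9932] rotvec [0.0943 0.0781 0.1815]
370.0 292.8 [0.5817 0.163  0.091 ]
disp [ 0.6347 -0.0045] ball surf in disp [-0.0238  0.1674] 0.07250202098713016
```

View pics/s4.png

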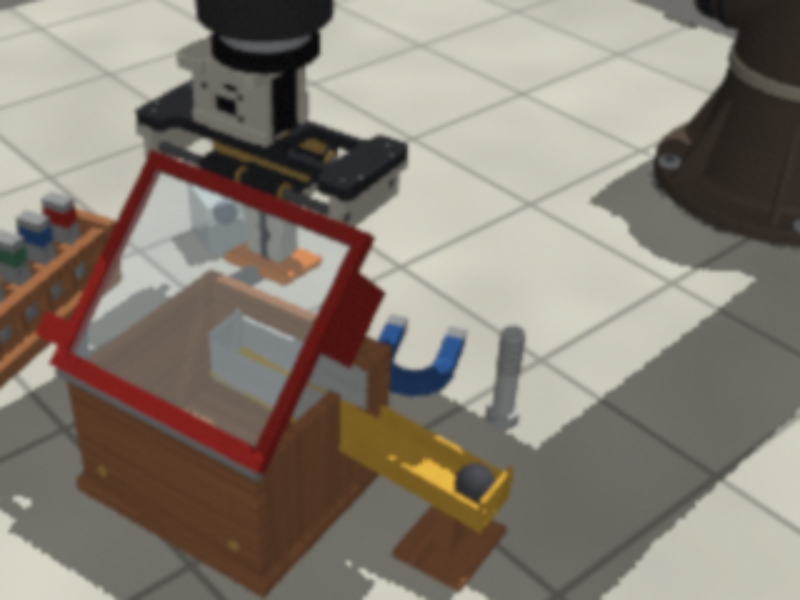

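The ball is at rest, still at (475,482) and about 0.16 m to the left in the dispenser's frame. Next I'll let the lever up slowly.

```bash
python3 -m inch '[-0.001,0,0,0,0,0,0, -0.002,0,0,0,0,0,0, -0.002,0,0,0,0,0,0, -0.0025,0,0,0,0,0,0, -0.0025,0,0,0,0,0,0, -0.0025,0,0,0,0,0,0]'; python3 -m inch '[-0.0025,0,0,0,0,0,0, -0.0025,0,0,0,0,0,0, -0.0025,0,0,0,0,0,0, -0.0025,0,0,0,0,0,0]'; python3 - <<'E'
from h import *
from plant import ctrl
np.set_printoptions(precision=4,suppress=True)
plan(ctrl.get_obs(),[.506,-.133,.2885],105.3)
E
```

```text
clock: 6.48
tool_pos: [0.5046, -0.1332, 0.2513]
orientation: [-85.8, 89.8, -70.4]
force: [-1.4, -0.3, 3.1]
opening: 0.0001
clock: 6.98
tool_pos: [0.5047, -0.1331, 0.2622]
orientation: [-76.3, 89.8, -60.9]
force: [-1.6, 0.3, 3.1]
opening: 0.0005
pos [ 0.5047 -0.1331  0.2622] F [-1.5931  0.3126  3.0619] t 6.975 q [  6.8505  14.3408 -29.3176   0.2285 -46.2743 -81.6228] 
 tool shift mm [-26.2801  -0.3103   1.3498] rotvec [0.0855 0.0425 0.1733]
```

```bash
python3 -m inch '[-0.0025,0,0,0,0,0,0, -0.0025,0,0,0,0,0,0, -0.0025,0,0,0,0,0,0, -0.0025,0,0,0,0,0,0]'; python3 -m inch '[-0.0025,0,0,0,0,0,0, -0.0025,0,0,0,0,0,0, -0.002,0,0,0,0,0,0]'; python3 -m inch '[-0.0015,0,0,0,0,0,0, -0.0015,0,0,0,0,0,0, -0.0015,0,0,0,0,0,0]'
```

```text
clock: 7.48
tool_pos: [0.5053, -0.1329, 0.2733]
orientation: [-54.2, 89.8, -38.8]
force: [-0.9, 0.6, 3.4]
opening: 0.0003
clock: 7.85
tool_pos: [0.5059, -0.1327, 0.2812]
orientation: [-39.2, 89.7, -23.8]
force: [0.7, 1.2, 3.0]
opening: 0.0006
clock: 8.22
tool_pos: [0.5065, -0.1325, 0.2863]
orientation: [-32.8, 89.6, -17.3]
force: [1.4, 0.3, 2.8]
opening: 0.0002
```

```bash
python3 -m inch '[-0.001,0,0,0,0,0,0, -0.001,0,0,0,0,0,0, -0.001,0,0,0,0,0,0]'; python3 -m inch '[-0.001,0,0,0,0,0,0, -0.001,0,0,0,0,0,0, -0.001,0,0,0,0,0,0]'; python3 -m inch '[-0.002,0,0,0,0,0,0, -0.004,0,0,0,0,0,0, -0.008,0,0,0,0,0,0]'
```

```text
clock: 8.6
tool_pos: [0.5053, -0.1326, 0.2883]
orientation: [-46.0, 89.8, -30.6]
force: [-0.5, 0.9, -0.0]
opening: 0.0005
clock: 8.98
tool_pos: [0.5051, -0.1327, 0.2912]
orientation: [-53.0, 89.8, -37.6]
force: [0.9, 0.8, 0.9]
opening: 0.0008
clock: 9.35
tool_pos: [0.5049, -0.1327, 0.3056]
orientation: [-67.4, 89.8, -52.0]
force: [0.5, 0.1, 0.1]
opening: 0.0005
```

Contact was lost at z≈0.288, which is the rest height. I'll withdraw upward and back, then check.

```bash
python3 -m inch '[-0.02,0,0,0,0,0,0, -0.03,0,0,0,0,0,0, -0.03,0,0,0,0,0,0, -0.03,0,0,0,0,0,0, -0.02,-0.03,-0.03,0,0,0,0, 0,-0.035,-0.04,0,0,0,0, 0,-0.035,-0.04,0,0,0,0, 0,-0.035,-0.04,0,0,0,0, 0,-0.035,-0.04,0,0,0,0, 0,-0.035,-0.04,0,0,0,0, 0,-0.035,-0.04,0,0,0,0, 0,-0.02,-0.02,0,0,0,0, 0,0,0,0,0,0,0, 0,0,0,0,0,0,0, 0,0,0,0,0,0,0]'; python3 - <<'E'
from h import *
from plant import ctrl
np.set_printoptions(precision=4,suppress=True)
o=ctrl.get_obs();print(o["force"],o["qvel"])
s=ctrl.snapshot("scene");t=ctrl.snapshot("top")
C=cloud(t);print('pad',np.median(C[262:280,403:422].reshape(-1,3),0))
t0=np.load('top0.npz')["color"]
cv2.imwrite('pics/s5.png',cv2.resize(s["color"][100:340,180:500,::-1],(800,600)))
cv2.imwrite('pics/t5.png',cv2.resize(np.hstack([t0[120:340,220:520],t["color"][120:340,220:520]])[:,:,::-1],(800,293)))
E
```

```text
clock: 11.22
tool_pos: [0.287, -0.4689, 0.4503]
orientation: [-45.5, 89.2, -29.9]
force: [-1.1, 0.1, 0.4]
opening: 0.0007
[-1.0963  0.1204  0.4485] [ 0.3458 -0.2218  0.     -0.0863 -0.1659 -0.1606]
pad [ 0.5063 -0.1333  0.1062]
```

View pics/s5.png

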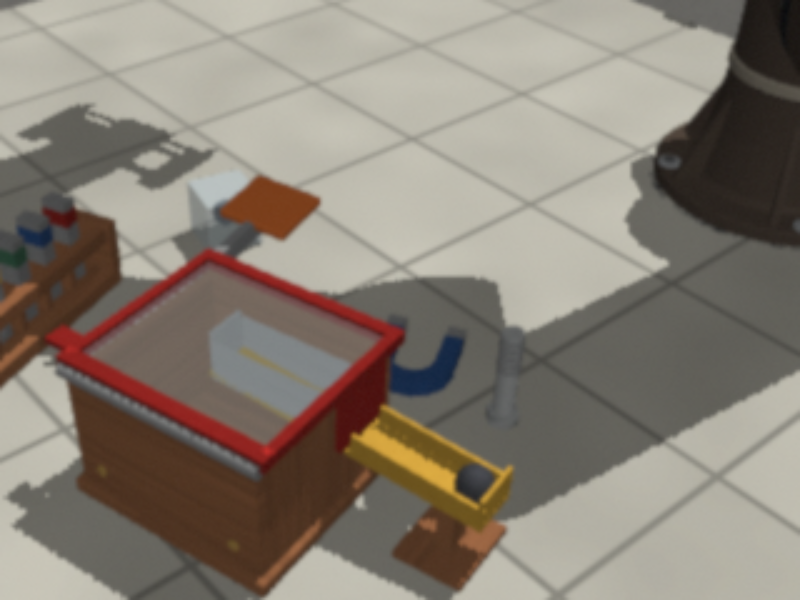

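View pics/t5.png

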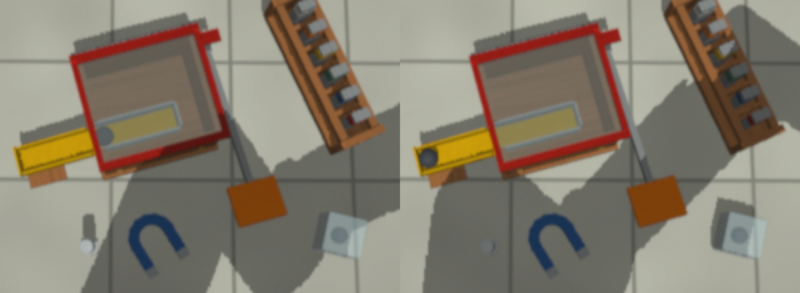

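The lid is shut, the pad is back at its rest height of 106 mm, and the ball is in the tray at (428,158). The bolt, cube and horseshoe look unmoved, and the arm is clear.

```bash
python3 -c "
from plant import ctrl
print(ctrl.close_job())"
```

```text
the job is handed in; nothing more can be done
None
```

The ball is out in the yellow tray, the lid is shut again, and the job is handed in. No verdict came back.

- **What I did:** I pressed the orange pad's centre with closed fingertips down onto its stop and held it there for about 1 s, until the ball lay still in the tray. I then let the lever up at about 20–25 mm/s, slower near the end, and moved the hand away. The whole job took about 11 s of the 38 s allowed.
- **While letting up:** the fingertips carried about 3 N on the pad until its rest height, so the lid was never let go. I did not measure the lid's speed directly.
- **Last checks:**
  - The pad was back at its starting height (106 mm, as before).
  - The lid looked shut.
  - The ball was at the tray's end, about 0.16 m left of the dispenser's centre.
  - The bolt, cube and horseshoe looked unmoved in the before and after top views; I compared these by eye only.
- **Higher than intended:** the force rose briefly to about 34 N when the lever met its stop, and I eased it to about 12 N.
- **Disagreement:** one of the two depth readings for the ball, the mean (z = 91 mm), was off, probably from outlier pixels. The median (73 mm) matched what was expected, so I used that.

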